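# Sort the mixed-up tools back into their foam pockets

## Robot

A 6-joint arm with a two-finger parallel gripper is mounted at the origin on the work surface; the furniture and walls round the work are solid. World frame = base frame: x ahead of the robot, y to its left, z up, the work surface at z = 0. Lengths are in mm, angles in rad, forces in N, time in s.
With the tool pointing down it reaches from about 325 to 900 mm from the base axis. Payload 3.5 kg.
Tool frame: the origin (TCP) lies between the finger pads; the fingertips stand 8 mm ahead of it and the grasp point (between the pads) lies 11 mm behind it; z points along the fingers, y is the line along which they close (so a half turn about z gives the same grasp; the last joint's range is limited). The gripper opens to 85 mm and grips with 20 to 120 N. Pads are 22 mm wide; open, the fingers measure 114 mm over their backs; the gripper's body (76 mm by 85 mm) begins 54 mm behind the grasp point. The pads swing forward as they close: fully open they stand 13 mm farther back than shut.
Start: joints at [-1.222, 0.276, -0.026, 1.268, 0, 1.467], TCP at [272.854, -562.292, 239.313] pointing down, gripper open.
Joint ranges: [-3.12, 3.12], [-0.85, 1.88], [-1.08, 1.24], [-1.95, 2.15], [-1.57, 1.53], [-3.14, 3.14]. Speed limits (rad/s): [2.57, 2.57, 3.14, 3.14, 3.14, 3.14].

## Interface

Orientations are given as a 3x3 rotation matrix whose columns are the frame's x, y, z axes.
In Python, from rig import robot gives the robot as it stands.
- The arm moves only by the tool jog_arm, never from a script. Its arguments are lists of equal length, an entry for each row: "linear": the shift along the tool's x, y, z in m, a list of three; "twist": the turn about the tool's z in units of 6 degrees (1.0 is 6 degrees). A call has 1 to 8 rows; each row is the pose to reach, as a shift and turn from the pose commanded when the call began, along the tool's axes at that moment; what a row does not reach only later rows make up. A row lasts 1/12 s, in which the tool goes at most 41.7 mm and 7.16 degrees, less where a joint would pass 70% of its speed; a pose out of reach is approached as far as the arm can. A call with a gripper value outside its range is refused whole. "gripper" is the opening, from -1 (shut) to 1 (fully open), set as the call begins (left out, the last holds). The fingers move at their own pace and stop on an object; "newtons" is the grip in N (left out, the last holds). Time passes only in rows, so rows that repeat a pose let the fingers close. It gives the time, the measured TCP pose, the force, the opening and the grip force at its end, in the units of the state.
- robot.observe(): the state, without advancing time (a new reading comes with each control period).
- robot.snapshot(name): name is "scene" or "top"; returns a dict with "color" (420x560x3 uint8, red, green, blue), "K" (3x3 intrinsics, pixels), "rvec" (rotation vector, rad) and "tvec" (3), from world to camera coordinates, as OpenCV has them. Camera axes: x right, y down, z forward; pixel columns grow to the right and rows downward; lengths in mm; the calibration is good to about 2 mm. A picture is of the moment at which its call begins. There is no depth.
- robot.close_job(): hands the job in; it is judged then, once.
The state is a dict: "clock": time; "joints": joint angles; "qvel": joint speeds; "tau": joint torques, N m; "ee_pos": TCP position; "tool_rot": TCP orientation; "wrist_force": force on the tool from outside, world axes, zero at the start; "torque": the same for the moment, N m; "width": finger opening in mm; "gripper_force": force on a finger pad.
Only numpy, scipy, OpenCV 4.12 (cv2) and the standard library are available. Lean on these libraries where they do the work, as an engineer would, in place of code of your own. Each camera call takes 0.05 s, during which the arm holds its last target. There are 200 camera calls.

## Task

The tools are in the wrong foam pockets. Put the red and the yellow screwdriver each into the pocket with the strips of its own colour, handle in the wide part, and the blue and the black marker each into the pocket with the strips of its cap's colour, all lying flat on the pocket floor; the green spare pocket is free for parking a tool on the way and ends empty. Do not shift the glass beaker.

Things in the scene. Friction and masses are not known exactly. Their poses are not given: they have to be found in the camera images.
- driver_red_mid (a point): screwdriver with a red handle, 199 mm long. Handle 27 mm across, 25 mm high; blade 6 mm across. Point: middle of the length, on the long axis, 12.5 mm above what the handle lies on. Its y axis runs from blade to handle: handle at y = 0 to 100 mm, blade y = -100 to 0 mm. Grip across the handle at y = +45 mm (balance).
- driver_yellow_mid (a point): screwdriver with a yellow handle, 174 mm long. Handle 27 mm across, 25 mm high; blade 5 mm across. Point: middle of the length, on the long axis, 12.5 mm above what the handle lies on. Its y axis runs from blade to handle: handle at y = -13 to 87 mm, blade y = -87 to -13 mm. Grip across the handle at y = +45 mm (balance).
- marker_blue_mid (a point): marker pen with a white barrel and a blue cap, 136 mm long, 16.4 mm in diameter; it can roll. The point is the middle of its length on its long axis, 8.2 mm above what it lies on; its y axis runs along the pen. Either way round will do in its pocket.
- marker_black_mid (a point): marker pen with a white barrel and a black cap, 136 mm long, 16.4 mm in diameter; it can roll. The point is the middle of its length on its long axis, 8.2 mm above what it lies on; its y axis runs along the pen. Either way round will do in its pocket.
- pocket_red: fixed grey foam block on a red base, 228 x 62 x 21 mm (y, x, z), two red strips on top: the red screwdriver's place. Origin: centre of underside. Pocket floor at z 6 mm. Handle bay 36 mm wide, y -22 to +107 mm; blade slot 20 mm wide, y -107 to -22: handle towards +y (away from robot). Finger notch through both sides, y +20 to +70, down to the floor. At the start it holds the yellow driver.
- pocket_yellow: fixed grey foam block on a yellow base, 228 x 62 x 21 mm (y, x, z), two yellow strips on top: the yellow screwdriver's place. Origin: centre of underside. Pocket floor at z 6 mm. Handle bay 36 mm wide, y -22 to +107 mm; blade slot 20 mm wide, y -107 to -22: handle towards +y (away from robot). Finger notch through both sides, y +20 to +70, down to the floor. At the start it holds the red driver.
- pocket_blue: fixed grey foam block on a blue base, 166 x 62 x 21 mm (y, x, z), with four blue strips on top: the blue marker's own place. Origin: centre of underside. Pocket floor at z 10 mm. Pocket 26 mm wide, y -75 to +75 mm; finger notch through both sides, y -23 to +23, down to the floor. At the start it is empty.
- pocket_black: fixed grey foam block on a black base, 166 x 62 x 21 mm (y, x, z), with four black strips on top: the black marker's own place. Origin: centre of underside. Pocket floor at z 10 mm. Pocket 26 mm wide, y -75 to +75 mm; finger notch through both sides, y -23 to +23, down to the floor. At the start the blue marker lies in it.
- pocket_spare: fixed grey foam block on a green base, 228 x 62 x 21 mm (y, x, z), without strips: the spare place, for parking. Origin: centre of underside. Pocket floor at z 6 mm. Straight channel 36 mm wide, y -107 to +107 mm; finger notch through both sides, y -25 to +75, down to the floor. Takes any one tool. At the start the black marker lies in it.
- beaker: bystander: small glass beaker with a pink band, 72 mm across, 90 mm high, standing near the drawer unit; origin at the centre of its foot.

How it is judged (in metres and radians):
At the end, for the whole second after the job is handed in: Each tool lies flat on the floor of its own colour's pocket: height within 4 mm, level within 0.08 rad, along the pocket within 0.2 rad, middle within 10 mm of the centre line and, lengthwise, 20 mm (red driver), 28 mm (yellow driver) or 15 mm (markers) of the pocket's centre (x of driver_red_mid in the frame of pocket_red between -0.01 and 0.01 m and y of driver_red_mid in the frame of pocket_red between -0.02 and 0.02 m and z of driver_red_mid in the frame of pocket_red between 0.0145 and 0.0225 m and angle between the y axis of driver_red_mid and the y axis of pocket_red, either way round below 0.2 rad and angle between driver_red_mid's own y axis and vertical between 1.49 and 1.65 rad and x of driver_yellow_mid in the frame of pocket_yellow between -0.01 and 0.01 m and y of driver_yellow_mid in the frame of pocket_yellow between -0.028 and 0.028 m and z of driver_yellow_mid in the frame of pocket_yellow between 0.0145 and 0.0225 m and angle between the y axis of driver_yellow_mid and the y axis of pocket_yellow, either way round below 0.2 rad and angle between driver_yellow_mid's own y axis and vertical between 1.49 and 1.65 rad and x of marker_blue_mid in the frame of pocket_blue between -0.01 and 0.01 m and y of marker_blue_mid in the frame of pocket_blue between -0.015 and 0.015 m and z of marker_blue_mid in the frame of pocket_blue between 0.0142 and 0.0222 m and angle between the y axis of marker_blue_mid and the y axis of pocket_blue, either way round below 0.2 rad and angle between marker_blue_mid's own y axis and vertical between 1.49 and 1.65 rad and x of marker_black_mid in the frame of pocket_black between -0.01 and 0.01 m and y of marker_black_mid in the frame of pocket_black between -0.015 and 0.015 m and z of marker_black_mid in the frame of pocket_black between 0.0142 and 0.0222 m and angle between the y axis of marker_black_mid and the y axis of pocket_black, either way round below 0.2 rad and angle between marker_black_mid's own y axis and vertical between 1.49 and 1.65 rad); the robot touches nothing.
It fails at once if the glass beaker is shifted by more than 30 mm or tipped (distance of beaker from where it was at the start of the episode above 0.03 m or angle between beaker's own z axis and vertical above 0.3 rad).
It also fails if it takes over 118 s, if anything falls off the work surface, if the arm or the gripper's body presses on something with over 40 N, if the wrist force passes 120 N, or if a joint passes its speed limit or range.

## Working session

There is one attempt and no reset: what is moved stays moved. The work goes in short steps, Python scripts to look and compute and a tool call to move; the robot and the scene stay as the last step left them, time stands still between calls to the robot, and variables do not carry over. Pictures are saved under pics/ and viewed, at most 14 in all, crops included, and the job is handed in when it is done.

Besides the shell and the picture viewer there is one more tool, called after "Emit:" as name(argument=value, ...), one argument or row to a line, values as JSON. jog_arm: Moves the arm, as the interface text tells. Its arguments: {"type":"object","properties":{"linear":{"type":"array"},"twist":{"type":"array"},"gripper":{"type":"number"},"newtons":{"type":"number"}},"required":["linear","twist"]}

```bash
mkdir -p pics; ls
cat > h.py <<'E'
from rig import robot
import cv2, numpy as np
def shot(n,f=None):
    s=robot.snapshot(n)
    if f: cv2.imwrite('pics/'+f,cv2.cvtColor(s['color'],cv2.COLOR_RGB2BGR))
    return s
def ray(s,uv,z):
    R=cv2.Rodrigues(np.array(s['rvec'],float))[0]; t=np.array(s['tvec'],float).ravel()
    uv=np.atleast_2d(uv).astype(float)
    d=(np.linalg.inv(np.array(s['K']))@np.c_[uv,np.ones(len(uv))].T).T@R
    c=-R.T@t
    return c+d*((z-c[2])/d[:,2])[:,None]
def proj(s,P): return cv2.projectPoints(np.array(P,float).reshape(-1,1,3),np.array(s['rvec'],float),np.array(s['tvec'],float),np.array(s['K'],float),None)[0].reshape(-1,2)
E
python3 - <<'E'
from h import *
for n in('scene','top'):
    s=shot(n,n+'0.png'); print(n,s['K'],s['rvec'],s['tvec'],ray(s,[[0,0],[559,419],[280,210]],0).round())
print(robot.observe())
E
```

```text
pics
scene [[497.12290294   0.         284.69869639]
 [  0.         497.12290294 219.35047822]
 [  0.           0.           1.        ]] [ 1.91623735 -0.55377022  0.37846507] [-345.41959585  141.93174716  835.39173999] [[ -7175. -82709.      0.]
 [   442.   -576.      0.]
 [   511.    180.     -0.]]
top [[440.53949409   0.         284.48458955]
 [  0.         440.53949409 201.25394718]
 [  0.           0.           1.        ]] [ 2.12653805 -2.15621995  0.14163237] [ 38.43657101 440.46623091 885.02275325] [[ 929.  689.    0.]
 [  -2. -510.    0.]
 [ 427.   43.    0.]]
{'clock': 0.1, 'joints': array([-1.22237847e+00,  2.77049340e-01, -2.77814789e-02,  1.26797786e+00,
       -2.50486043e-05,  1.46740495e+00]), 'qvel': array([-0.00105386, -0.00175507,  0.00350757,  0.00037971, -0.00042903,
       -0.00081432]), 'tau': array([-2.52960081e-05, -4.46708179e+01,  2.96128070e+01,  8.45629082e-03,
       -1.26980813e-04, -7.70960042e-06]), 'ee_pos': array([ 272.6201899 , -561.6296896 ,  238.25842344]), 'tool_rot': array([[ 8.99658729e-01,  4.36593251e-01, -7.10582397e-04],
       [ 4.36593791e-01, -8.99656777e-01,  1.88288451e-03],
       [ 1.82774401e-04, -2.00418935e-03, -9.99997975e-01]]), 'wrist_force': array([-0.3255523 , -0.91874035, -0.12228959]), 'torque': array([ 0.0412668 , -0.04992242, -0.06363581]), 'gripper_force': 0.0, 'width': 85.63959501883195}
```

View pics/top0.png

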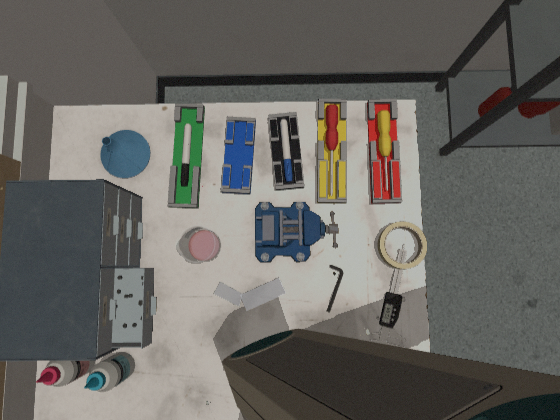

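View pics/scene0.png

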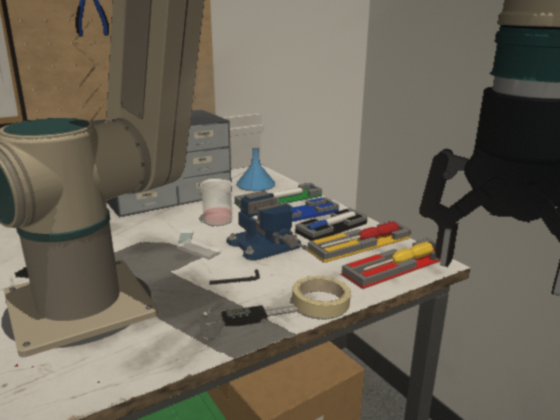

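The top view shows the pockets side by side, long axis roughly along world x: spare (186,157), blue (238,155), black (286,152), yellow (332,150) and red (384,150). Handles point away from the robot, with the vise and beaker nearer it. I'll enlarge this area.

Run:
```python
from h import *
im=cv2.imread('pics/top0.png')[90:215,160:412]
cv2.imwrite('pics/crop.png',cv2.resize(im,None,fx=3.17,fy=3.17,interpolation=cv2.INTER_CUBIC))
```

```text
(no output)
```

View pics/crop.png

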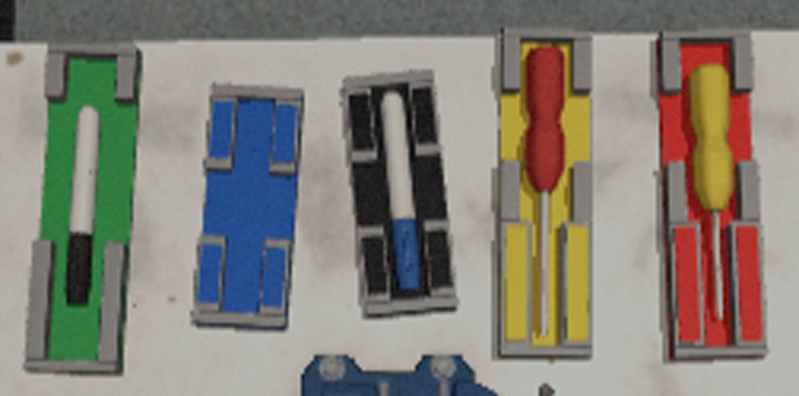

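The crop shows all five blocks clearly and each tool lying in its pocket. Block corners are readable, e.g. yellow's top runs from (502,30) to (591,356) in crop pixels. Next I'll measure block corners and tool masks.

```bash
cat > meas.py <<'E'
from h import *
s=shot('top')
c=lambda a:np.array(a)/3.1706+np.array([160,90])-0.34
Q=dict(spare=([[49,46],[142,44],[121,372],[26,368]]),blue=([[212,84],[303,90],[286,325],[193,322]]),
 black=([[342,80],[433,72],[457,308],[365,316]]),yellow=([[502,30],[591,32],[591,356],[496,356]]),red=([[658,33],[748,33],[766,354],[670,358]]))
for k,q in Q.items():
    P=ray(s,c(q),21)[:,:2]; y=(P[0]+P[1]-P[2]-P[3])/2
    print(k,'ctr',P.mean(0).round(1),'len',np.linalg.norm(y).round(1),'wid',np.linalg.norm(P[1]-P[0]).round(1),np.linalg.norm(P[2]-P[3]).round(1),'deg from +x',np.degrees(np.arctan2(y[1],y[0])).round(2))
hsv=cv2.cvtColor(s['color'],cv2.COLOR_RGB2HSV).astype(int); H,S,V=[hsv[...,i] for i in range(3)]
yy,xx=np.mgrid[:420,:560]
def box(x0,x1,y0,y1): 
    A=c([[x0,y0],[x1,y1]]); return (xx>=A[0,0])&(xx<=A[1,0])&(yy>=A[0,1])&(yy<=A[1,1])
M={'redhandle':(box(520,570,36,200)&((H<8)|(H>172))&(S>110),18.5),
 'yelhandle':(box(683,738,55,220)&(H>15)&(H<35)&(S>90),18.5),
 'bluemk_white':(box(375,415,85,225)&(S<60)&(V>120),18.2),'bluemk_cap':(box(385,425,215,295)&(H>95)&(H<130)&(S>100),18.2),
 'blackmk_white':(box(65,105,95,240)&(S<60)&(V>120),14.2),'blackmk_cap':(box(60,95,228,310)&(S<90)&(V<70),14.2)}
for k,(m,z) in M.items():
    n,l,st,_=cv2.connectedComponentsWithStats(m.astype(np.uint8)); i=1+st[1:,4].argmax()
    p=np.argwhere(l==i)[:,::-1]; P=ray(s,p,z)[:,:2]; m0=P.mean(0); d=np.linalg.svd(P-m0,full_matrices=False)[2][0]; d*=np.sign(d[0])
    t=(P-m0)@d; w=(P-m0)@[-d[1],d[0]]
    print(k,len(p),m0.round(1),'ends',(m0+d*t.min()).round(1),(m0+d*t.max()).round(1),'deg',np.degrees(np.arctan2(d[1],d[0])).round(1),'w',np.ptp(w).round(1))
E
python3 meas.py
```

```text
spare ctr [547.6 241.7] len 225.8 wid 64.2 63.5 deg from +x -2.7
blue ctr [546.4 130.6] len 164.3 wid 62.6 62.2 deg from +x -4.13
black ctr [552.6  28.8] len 164.6 wid 62.5 61.6 deg from +x 4.77
yellow ctr [552.3 -69.7] len 225.4 wid 61.0 62.9 deg from +x -2.13
red ctr [ 549.7 -180.9] len 223.6 wid 61.5 63.5 deg from +x -0.0
redhandle 491 [605.  -71.3] ends [554.6 -69.5] [653.3 -73. ] deg -2.0 w 24.3
yelhandle 508 [ 589.4 -183.8] ends [ 537.5 -183.3] [ 637.7 -184.2] deg -0.5 w 26.1
bluemk_white 260 [578.1  29.5] ends [535.9  26.2] [623.7  33.1] deg 4.6 w 14.5
bluemk_cap 179 [510.8  24.7] ends [486.1  22.6] [534.7  26.7] deg 4.8 w 17.7
blackmk_white 268 [572.9 243.8] ends [530.2 245.8] [617.2 241.7] deg -2.7 w 15.5
blackmk_cap 147 [505.1 246.9] ends [481.7 248.1] [528.  245.8] deg -2.8 w 15.1
```

Emit:
jog_arm(
  linear=[
    [0.255,-0.204,0],
    [0.255,-0.204,0],
    [0.255,-0.204,0],
    [0.255,-0.204,0],
    [0.255,-0.204,0],
    [0.255,-0.204,0],
    [0.255,-0.204,0],
    [0.255,-0.204,0],
  ],
  twist=[-9.5,-9.5,-9.5,-9.5,-9.5,-9.5,-9.5,-9.5],
)

```text
clock: 0.82
ee_pos: [413.5, -264.7, 239.1]
tool_rot: [[0.117, 0.993, -0.0], [0.993, -0.117, 0.001], [0.001, -0.0, -1.0]]
wrist_force: [-0.5, -0.5, 1.1]
width: 85.2
gripper_force: 0.0
```

```bash
cat > to.py <<'E'
import sys
from h import *
# usage: to.py x y z yawdeg -> shift in tool axes (m) and twist units from the measured pose
x,y,z,w=map(float,sys.argv[1:5])
o=robot.observe(); R=np.array(o['tool_rot']); p=np.array(o['ee_pos'])
yaw=np.degrees(np.arctan2(R[1,0],R[0,0])); d=(yaw-w+180)%360-180
if len(sys.argv)>5: d=(yaw-w)%360-360
print('pos',p.round(1),'yaw',yaw.round(2),'j6',o['joints'][5].round(2),'t',round(o['clock'],2),'F',np.round(o['wrist_force'],1),'w',round(o['width'],1),'gf',round(float(o['gripper_force']),1))
print('shift',(R.T@(np.array([x,y,z])-p)/1000).round(4),'twist',round(d/6,2))
E
python3 to.py 555 28 130 184.8 neg
```

```text
pos [ 413.5 -264.7  239.1] yaw 83.27 j6 0.99 t 0.82 F [-0.5 -0.5  1.1] w 85.2 gf 0.0
shift [0.3072 0.1063 0.1093] twist -16.92
```

Emit:
jog_arm(
  linear=[
    [0.307,0.106,0],
    [0.307,0.106,0],
    [0.307,0.106,0],
    [0.307,0.106,0],
    [0.307,0.106,0],
    [0.307,0.106,0],
    [0.307,0.106,0],
    [0.307,0.106,0],
  ],
  twist=[-9.5,-9.5,-9.5,-9.5,-9.5,-9.5,-9.5,-9.5],
  gripper=0.2,
)

```text
clock: 1.48
ee_pos: [557.0, 27.0, 239.1]
tool_rot: [[-0.77, 0.638, 0.0], [0.638, 0.77, 0.001], [0.0, 0.0, -1.0]]
wrist_force: [1.2, 0.4, 0.2]
width: 51.2
gripper_force: 0.0
```

```bash
python3 to.py 555 28 70 184.8 neg
```

```text
pos [557.   27.  239.1] yaw 140.33 j6 0.62 t 1.48 F [1.2 0.4 0.2] w 51.2 gf 0.0
shift [ 0.0022 -0.0006  0.1691] twist -7.41
```

Emit:
jog_arm(
  linear=[
    [0.002,-0.0005,0.025],
    [0.002,-0.0005,0.05],
    [0.002,-0.0005,0.08],
    [0.002,-0.0005,0.11],
    [0.002,-0.0005,0.14],
    [0.002,-0.0005,0.169],
    [0.002,-0.0005,0.169],
    [0.002,-0.0005,0.169],
  ],
  twist=[-7.4,-7.4,-7.4,-7.4,-7.4,-7.4,-7.4,-7.4],
)

```text
clock: 2.15
ee_pos: [552.4, 25.1, 68.7]
tool_rot: [[-0.997, -0.073, -0.005], [-0.073, 0.997, 0.0], [0.005, 0.001, -1.0]]
wrist_force: [0.4, -0.3, 0.1]
width: 51.3
gripper_force: 0.0
```

```bash
python3 to.py 554.5 28 20 184.8; python3 -c "
from h import *
s=shot('scene','s1.png');shot('top','t1.png')
a=cv2.imread('pics/s1.png');b=cv2.imread('pics/t1.png')
cv2.imwrite('pics/c1.png',cv2.resize(np.hstack([a[130:290,200:450],b[70:230,160:410]]),None,fx=1.6,fy=1.6))"
```

```text
pos [552.4  25.1  68.7] yaw -175.82 j6 -0.14 t 2.15 F [ 0.4 -0.3  0.1] w 51.3 gf 0.0
shift [-0.0025  0.0027  0.0487] twist -0.1
```

View pics/c1.png

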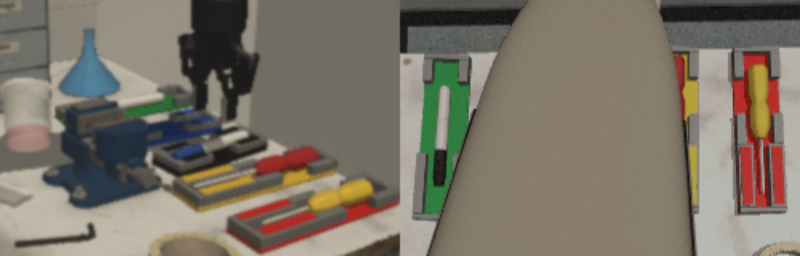

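Gripper is above the blue marker, with the fingers straddling it. I'll descend in two stages.

Emit:
jog_arm(
  linear=[
    [-0.002,0.002,0],
    [-0.002,0.002,0.01],
    [-0.002,0.002,0.02],
    [-0.002,0.002,0.03],
    [-0.002,0.002,0.03],
    [-0.002,0.002,0.03],
  ],
  twist=[0,0,0,0,0,0],
)

```text
clock: 2.75
ee_pos: [555.0, 27.2, 39.0]
tool_rot: [[-0.997, -0.075, -0.003], [-0.075, 0.997, 0.0], [0.003, 0.0, -1.0]]
wrist_force: [-0.6, 0.8, 0.6]
width: 51.4
gripper_force: 0.0
```

```bash
python3 to.py 554.5 28 20 184.8
```

```text
pos [555.   27.2  39. ] yaw -175.72 j6 -0.14 t 2.75 F [-0.6  0.8  0.6] w 51.4 gf 0.0
shift [0.0004 0.0008 0.019 ] twist -0.09
```

Good. I'll go down to z=20 and close gently.

Emit:
jog_arm(
  linear=[
    [0,0.001,0.01],
    [0,0.001,0.019],
    [0,0.001,0.019],
    [0,0.001,0.019],
  ],
  twist=[-0.1,-0.1,-0.1,-0.1],
)

```text
clock: 3.08
ee_pos: [555.3, 28.2, 20.3]
tool_rot: [[-0.996, -0.085, -0.002], [-0.085, 0.996, 0.0], [0.002, 0.0, -1.0]]
wrist_force: [-0.4, 0.1, -0.2]
width: 51.3
gripper_force: 0.0
```

Emit:
jog_arm(
  linear=[
    [0,0,0],
    [0,0,0],
    [0,0,0],
    [0,0,0],
    [0,0,0],
    [0,0,0],
  ],
  twist=[0,0,0,0,0,0],
  gripper=-1,
  newtons=40,
)

```text
clock: 3.58
ee_pos: [556.9, 28.1, 21.9]
tool_rot: [[-0.996, -0.085, 0.001], [-0.085, 0.996, -0.0], [-0.001, -0.0, -1.0]]
wrist_force: [0.7, 0.2, 3.5]
width: 14.7
gripper_force: 39.2
```

```bash
python3 to.py 554.5 28 90 184.8
```

```text
pos [556.9  28.1  21.9] yaw -175.11 j6 -0.15 t 3.58 F [0.7 0.2 3.5] w 14.7 gf 39.2
shift [ 0.0023  0.0001 -0.0681] twist 0.01
```

Emit:
jog_arm(
  linear=[
    [0,0,-0.015],
    [0,0,-0.035],
    [0,0,-0.06],
    [0,0,-0.06],
    [0,0,-0.06],
    [0,0,-0.06],
  ],
  twist=[0,0,0,0,0,0],
)

```text
clock: 4.08
ee_pos: [555.8, 28.1, 80.9]
tool_rot: [[-0.996, -0.085, -0.001], [-0.085, 0.996, 0.0], [0.001, 0.0, -1.0]]
wrist_force: [-1.0, -0.7, -0.3]
width: 14.6
gripper_force: 39.1
```

```bash
python3 to.py 548 130.6 80 175.9
```

```text
pos [555.8  28.1  80.9] yaw -175.12 j6 -0.15 t 4.08 F [-1.  -0.7 -0.3] w 14.6 gf 39.1
shift [-0.0009  0.1027  0.0009] twist 1.5
```

Emit:
jog_arm(
  linear=[
    [-0.001,0.02,0],
    [-0.001,0.045,0],
    [-0.001,0.075,0],
    [-0.001,0.103,0],
    [-0.001,0.103,0],
    [-0.001,0.103,0],
    [-0.001,0.103,0],
  ],
  twist=[0.5,1,1.5,1.5,1.5,1.5,1.5],
)

```text
clock: 4.67
ee_pos: [547.5, 130.6, 80.1]
tool_rot: [[-0.997, 0.071, -0.002], [0.071, 0.997, -0.001], [0.002, -0.001, -1.0]]
wrist_force: [0.3, 0.6, -0.4]
width: 14.2
gripper_force: 39.2
```

```bash
python3 to.py 548 130.6 23 175.9; python3 -c "
from h import *
s=shot('scene','s2.png')
a=cv2.imread('pics/s2.png')
cv2.imwrite('pics/c2.png',cv2.resize(a[140:290,200:450],None,fx=2.5,fy=2.5))"
```

```text
pos [547.5 130.6  80.1] yaw 175.91 j6 0.19 t 4.67 F [ 0.3  0.6 -0.4] w 14.2 gf 39.2
shift [-0.0006  0.0001  0.0571] twist 0.0
```

View pics/c2.png

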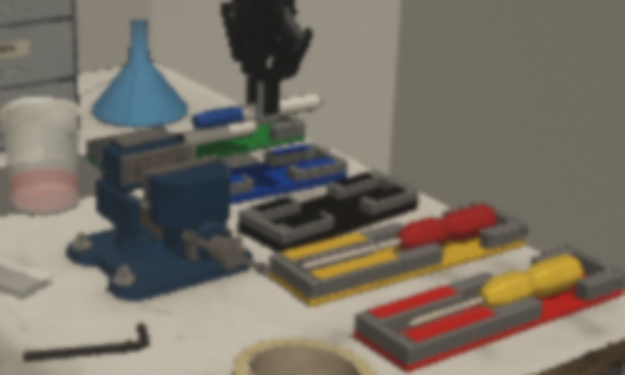

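The blue marker is held level at about (255,108) in the crop, and the black pocket is empty. Next is lowering it into the blue pocket.

Emit:
jog_arm(
  linear=[
    [0,0,0.015],
    [0,0,0.03],
    [0,0,0.044],
    [0,0,0.052],
    [0,0,0.057],
    [0,0,0.057],
    [0,0,0.057],
    [0,0,0.057],
  ],
  twist=[0,0,0,0,0,0,0,0],
)

```text
clock: 5.38
ee_pos: [549.4, 130.7, 25.1]
tool_rot: [[-0.997, 0.072, 0.001], [0.072, 0.997, 0.0], [-0.001, 0.0, -1.0]]
wrist_force: [0.2, 0.2, 0.1]
width: 14.9
gripper_force: 39.2
```

```bash
python3 to.py 548 130.6 22 175.9
```

```text
pos [549.4 130.7  25.1] yaw 175.86 j6 0.19 t 5.38 F [0.2 0.2 0.1] w 14.9 gf 39.2
shift [ 0.0014 -0.0002  0.0031] twist -0.01
```

Emit:
jog_arm(
  linear=[
    [0.001,0,0.002],
    [0.001,0,0.003],
    [0.001,0,0.003],
    [0.001,0,0.003],
  ],
  twist=[0,0,0,0],
)

```text
clock: 5.72
ee_pos: [548.0, 131.0, 21.9]
tool_rot: [[-0.997, 0.072, 0.001], [0.072, 0.997, 0.0], [-0.001, 0.0, -1.0]]
wrist_force: [-0.7, 1.0, 2.4]
width: 14.9
gripper_force: 39.4
```

Emit:
jog_arm(
  linear=[
    [0,0,0],
    [0,0,0],
    [0,0,0],
    [0,0,0],
    [0,0,0],
    [0,0,0],
  ],
  twist=[0,0,0,0,0,0],
  gripper=0.2,
)

```text
clock: 6.22
ee_pos: [547.5, 130.9, 21.2]
tool_rot: [[-0.997, 0.072, -0.0], [0.072, 0.997, 0.0], [0.0, -0.0, -1.0]]
wrist_force: [0.3, -0.0, -0.1]
width: 51.0
gripper_force: 0.0
```

Emit:
jog_arm(
  linear=[
    [0,0,-0.02],
    [0,0,-0.04],
    [0,0,-0.06],
    [0,0,-0.06],
    [0,0,-0.06],
    [0,0,-0.06],
  ],
  twist=[0,0,0,0,0,0],
)

```text
clock: 6.72
ee_pos: [547.1, 130.8, 80.8]
tool_rot: [[-0.997, 0.072, -0.001], [0.072, 0.997, -0.0], [0.001, -0.0, -1.0]]
wrist_force: [1.0, -0.5, -1.0]
width: 51.2
gripper_force: 0.0
```

```bash
python3 to.py 549.5 245 80 177.3
```

```text
pos [547.1 130.8  80.8] yaw 175.89 j6 0.19 t 6.72 F [ 1.  -0.5 -1. ] w 51.2 gf 0.0
shift [0.0058 0.114  0.0008] twist -0.24
```

Emit:
jog_arm(
  linear=[
    [0.006,0.025,0],
    [0.006,0.055,0],
    [0.006,0.09,0],
    [0.006,0.114,0],
    [0.006,0.114,0],
    [0.006,0.114,0.015],
    [0.006,0.114,0.03],
    [0.006,0.114,0.03],
  ],
  twist=[-0.2,-0.2,-0.2,-0.2,-0.2,-0.2,-0.2,-0.2],
)

```text
clock: 7.38
ee_pos: [546.0, 243.6, 47.0]
tool_rot: [[-0.999, 0.051, -0.008], [0.051, 0.999, -0.003], [0.008, -0.003, -1.0]]
wrist_force: [-0.9, 0.0, -0.4]
width: 50.9
gripper_force: 0.0
```

```bash
python3 to.py 549.5 245 17 177.3
```

```text
pos [546.  243.6  47. ] yaw 177.09 j6 0.36 t 7.38 F [-0.9  0.  -0.4] w 50.9 gf 0.0
shift [-0.0036  0.0017  0.03  ] twist -0.03
```

Emit:
jog_arm(
  linear=[
    [0,0,0],
    [0,0,0.01],
    [0,0,0.02],
    [0,0,0.03],
    [0,0,0.033],
    [0,0,0.033],
    [0,0,0.033],
  ],
  twist=[0,0,0,0,0,0,0],
)

```text
clock: 7.97
ee_pos: [549.5, 244.9, 17.9]
tool_rot: [[-0.999, 0.051, -0.001], [0.051, 0.999, -0.0], [0.001, -0.0, -1.0]]
wrist_force: [0.5, 0.4, 0.3]
width: 51.0
gripper_force: 0.0
```

```bash
python3 to.py 549.5 245 17 177.3
```

```text
pos [549.5 244.9  17.9] yaw 177.08 j6 0.36 t 7.97 F [0.5 0.4 0.3] w 51.0 gf 0.0
shift [-0.      0.0001  0.0009] twist -0.04
```

Emit:
jog_arm(
  linear=[
    [0,0,0],
    [0,0,0],
    [0,0,0],
    [0,0,0],
    [0,0,0],
    [0,0,0],
  ],
  twist=[0,0,0,0,0,0],
  gripper=-1,
  newtons=40,
)

```text
clock: 8.47
ee_pos: [550.4, 245.3, 19.0]
tool_rot: [[-0.999, 0.051, 0.001], [0.051, 0.999, 0.0], [-0.001, 0.0, -1.0]]
wrist_force: [-0.5, -0.9, 3.4]
width: 14.7
gripper_force: 39.3
```

Emit:
jog_arm(
  linear=[
    [0,0,-0.015],
    [0,0,-0.035],
    [0,0,-0.065],
    [0,0,-0.065],
    [0,0,-0.065],
    [0,0,-0.065],
  ],
  twist=[0,0,0,0,0,0],
)

```text
clock: 8.97
ee_pos: [549.4, 245.0, 83.0]
tool_rot: [[-0.999, 0.051, -0.0], [0.051, 0.999, -0.0], [0.0, -0.0, -1.0]]
wrist_force: [-0.0, -0.5, -0.9]
width: 14.5
gripper_force: 39.2
```

```bash
python3 to.py 552.6 28.8 80 184.8
```

```text
pos [549.4 245.   83. ] yaw 177.09 j6 0.36 t 8.97 F [-0.  -0.5 -0.9] w 14.5 gf 39.2
shift [-0.0142 -0.2157  0.0031] twist -1.29
```

Emit:
jog_arm(
  linear=[
    [-0.014,-0.025,0],
    [-0.014,-0.055,0],
    [-0.014,-0.09,0],
    [-0.014,-0.13,0],
    [-0.014,-0.165,0],
    [-0.014,-0.195,0],
    [-0.014,-0.216,0],
    [-0.014,-0.216,0],
  ],
  twist=[-0.3,-0.7,-1.3,-1.3,-1.3,-1.3,-1.3,-1.3],
)

```text
clock: 9.63
ee_pos: [551.0, 25.1, 81.5]
tool_rot: [[-0.997, -0.08, -0.004], [-0.08, 0.997, -0.001], [0.004, -0.001, -1.0]]
wrist_force: [-0.4, -0.2, 0.1]
width: 14.5
gripper_force: 39.2
```

Emit:
jog_arm(
  linear=[
    [0,0,0],
    [0,0,0.015],
    [0,0,0.03],
    [0,0,0.045],
    [0,0,0.045],
    [0,0,0.045],
    [0,0,0.045],
  ],
  twist=[0,0,0,0,0,0,0],
)

```text
clock: 10.22
ee_pos: [552.8, 29.5, 38.4]
tool_rot: [[-0.996, -0.086, -0.0], [-0.086, 0.996, 0.0], [0.0, 0.0, -1.0]]
wrist_force: [0.4, 1.0, 0.4]
width: 14.3
gripper_force: 39.2
```

```bash
python3 to.py 553 28.8 23 184.8
```

```text
pos [552.8  29.5  38.4] yaw -175.04 j6 -0.15 t 10.22 F [0.4 1.  0.4] w 14.3 gf 39.2
shift [-0.0001 -0.0007  0.0154] twist 0.03
```

Emit:
jog_arm(
  linear=[
    [0,-0.0005,0.008],
    [0,-0.0005,0.013],
    [0,-0.0005,0.016],
    [0,-0.0005,0.016],
    [0,-0.0005,0.016],
  ],
  twist=[0,0,0,0,0],
)

```text
clock: 10.63
ee_pos: [553.0, 28.3, 23.0]
tool_rot: [[-0.996, -0.085, 0.0], [-0.085, 0.996, 0.0], [-0.0, 0.0, -1.0]]
wrist_force: [-1.1, 1.0, 4.5]
width: 14.7
gripper_force: 39.7
```

Emit:
jog_arm(
  linear=[
    [0,0,0],
    [0,0,0],
    [0,0,0],
    [0,0,0],
    [0,0,0],
    [0,0,0],
  ],
  twist=[0,0,0,0,0,0],
  gripper=0.2,
)

```text
clock: 11.13
ee_pos: [552.7, 28.1, 22.2]
tool_rot: [[-0.996, -0.085, -0.0], [-0.085, 0.996, 0.0], [0.0, 0.0, -1.0]]
wrist_force: [-0.8, -0.7, -0.1]
width: 51.2
gripper_force: 0.0
```

Emit:
jog_arm(
  linear=[
    [0,0,-0.02],
    [0,0,-0.04],
    [0,0,-0.06],
    [0,0,-0.06],
    [0,0,-0.06],
    [0,0,-0.06],
  ],
  twist=[0,0,0,0,0,0],
)

```text
clock: 11.63
ee_pos: [552.3, 28.1, 81.8]
tool_rot: [[-0.996, -0.085, -0.001], [-0.085, 0.996, 0.0], [0.001, 0.0, -1.0]]
wrist_force: [-0.3, 0.5, -0.7]
width: 51.3
gripper_force: 0.0
```

```bash
python3 to.py 595.6 -183.8 80 179.5
```

```text
pos [552.3  28.1  81.8] yaw -175.12 j6 -0.15 t 11.63 F [-0.3  0.5 -0.7] w 51.3 gf 0.0
shift [-0.0251 -0.2148  0.0017] twist 0.9
```

Emit:
jog_arm(
  linear=[
    [-0.025,-0.025,0],
    [-0.025,-0.055,0],
    [-0.025,-0.09,0],
    [-0.025,-0.13,0],
    [-0.025,-0.165,0],
    [-0.025,-0.195,0],
    [-0.025,-0.215,0],
    [-0.025,-0.215,0],
  ],
  twist=[0.3,0.6,0.9,0.9,0.9,0.9,0.9,0.9],
)

```text
clock: 12.3
ee_pos: [595.7, -188.0, 80.8]
tool_rot: [[-1.0, 0.014, -0.001], [0.014, 1.0, -0.001], [0.001, -0.001, -1.0]]
wrist_force: [0.4, 0.4, 0.4]
width: 51.2
gripper_force: 0.0
```

Emit:
jog_arm(
  linear=[
    [0,0,0],
    [0,0,0.015],
    [0,0,0.03],
    [0,0,0.04],
    [0,0,0.04],
    [0,0,0.04],
  ],
  twist=[0,0,0,0,0,0],
)

```text
clock: 12.8
ee_pos: [594.8, -182.5, 41.1]
tool_rot: [[-1.0, 0.008, -0.003], [0.008, 1.0, 0.001], [0.003, 0.001, -1.0]]
wrist_force: [0.1, -1.2, 0.2]
width: 51.3
gripper_force: 0.0
```

```bash
python3 to.py 595.6 -183.8 17 179.5;  python3 -c "
from h import *
shot('scene','s3.png');shot('top','t3.png')
a=cv2.imread('pics/s3.png');b=cv2.imread('pics/t3.png')
cv2.imwrite('pics/c3.png',cv2.resize(np.hstack([a[130:290,200:450],b[70:230,160:410]]),None,fx=1.6,fy=1.6))"
```

```text
pos [ 594.8 -182.5   41.1] yaw 179.56 j6 -0.39 t 12.8 F [ 0.1 -1.2  0.2] w 51.3 gf 0.0
shift [-0.0009 -0.0014  0.0241] twist 0.01
```

View pics/c3.png

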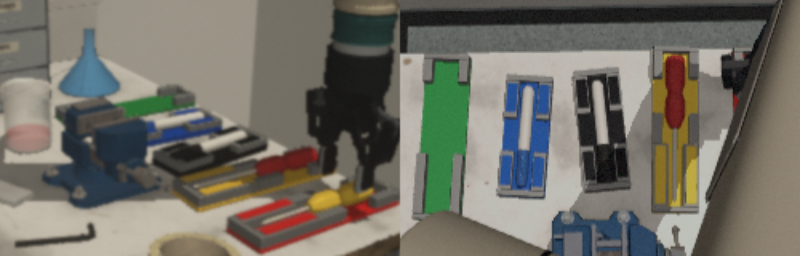

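The top view shows both markers seated centrally in their own pockets: blue at (525,135) and black at (600,135). The spare is empty. Next I'll grip the yellow driver.

Emit:
jog_arm(
  linear=[
    [-0.001,-0.001,0.01],
    [-0.001,-0.001,0.02],
    [-0.001,-0.001,0.024],
    [-0.001,-0.001,0.024],
    [-0.001,-0.001,0.024],
  ],
  twist=[0,0,0,0,0],
)

```text
clock: 13.32
ee_pos: [596.4, -184.8, 17.5]
tool_rot: [[-1.0, 0.009, -0.001], [0.009, 1.0, 0.001], [0.001, 0.001, -1.0]]
wrist_force: [-0.0, -0.4, 0.6]
width: 51.3
gripper_force: 0.0
```

Emit:
jog_arm(
  linear=[
    [0,0,0],
    [0,0,0],
    [0,0,0],
    [0,0,0],
    [0,0,0],
    [0,0,0],
  ],
  twist=[0,0,0,0,0,0],
  gripper=-1,
  newtons=70,
)

```text
clock: 13.82
ee_pos: [597.6, -185.3, 19.0]
tool_rot: [[-1.0, 0.009, 0.001], [0.009, 1.0, -0.001], [-0.001, -0.001, -1.0]]
wrist_force: [-1.0, 1.2, 4.1]
width: 24.5
gripper_force: 69.2
```

Emit:
jog_arm(
  linear=[
    [0,0,-0.01],
    [0,0,-0.03],
    [0,0,-0.06],
    [0,0,-0.09],
    [0,0,-0.09],
    [0,0,-0.09],
    [0,0,-0.09],
  ],
  twist=[0,0,0,0,0,0,0],
)

```text
clock: 14.4
ee_pos: [596.5, -184.7, 108.2]
tool_rot: [[-1.0, 0.009, -0.001], [0.009, 1.0, 0.0], [0.001, 0.0, -1.0]]
wrist_force: [-0.4, 0.8, -1.5]
width: 24.5
gripper_force: 68.9
```

```bash
python3 to.py 592.5 239.6 107 177.3;  python3 -c "
from h import *
shot('scene','s4.png')
a=cv2.imread('pics/s4.png')
cv2.imwrite('pics/c4.png',cv2.resize(a[130:290,250:500],None,fx=2,fy=2))"
```

```text
pos [ 596.5 -184.7  108.2] yaw 179.49 j6 -0.39 t 14.4 F [-0.4  0.8 -1.5] w 24.5 gf 68.9
shift [0.0078 0.4243 0.0013] twist 0.36
```

View pics/c4.png

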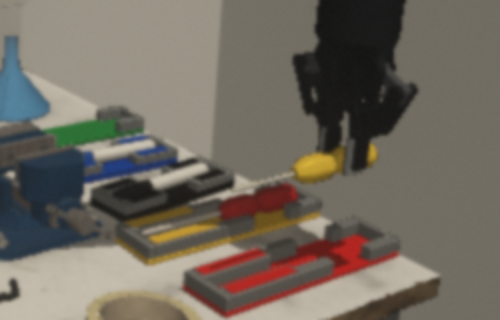

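The driver is held level. I'll carry it to the spare pocket.

Emit:
jog_arm(
  linear=[
    [0.003,0.02,0],
    [0.003,0.05,0],
    [0.003,0.085,0],
    [0.003,0.12,0],
    [0.003,0.155,0],
    [0.003,0.19,0],
    [0.003,0.225,0],
    [0.003,0.26,0],
  ],
  twist=[0.2,0.36,0.36,0.36,0.36,0.36,0.36,0.36],
)

```text
clock: 15.12
ee_pos: [594.3, 76.6, 106.3]
tool_rot: [[-0.999, 0.047, -0.004], [0.047, 0.999, -0.0], [0.004, -0.0, -1.0]]
wrist_force: [0.7, -0.0, -0.7]
width: 24.8
gripper_force: 69.0
```

```bash
python3 to.py 594.4 239.6 107 177.3
```

```text
pos [594.3  76.6 106.3] yaw 177.32 j6 0.07 t 15.12 F [ 0.7 -0.  -0.7] w 24.8 gf 69.0
shift [ 0.0076  0.1628 -0.0008] twist 0.0
```

Emit:
jog_arm(
  linear=[
    [0.009,0.035,0],
    [0.009,0.07,0],
    [0.009,0.105,0],
    [0.009,0.14,0],
    [0.009,0.164,0],
    [0.009,0.164,0],
    [0.009,0.164,0],
    [0.009,0.164,0],
  ],
  twist=[0,0,0,0,0,0,0,0],
)

```text
clock: 15.78
ee_pos: [593.7, 238.5, 106.7]
tool_rot: [[-0.999, 0.047, -0.003], [0.047, 0.999, -0.002], [0.003, -0.002, -1.0]]
wrist_force: [0.6, -0.4, -1.0]
width: 24.6
gripper_force: 69.0
```

Emit:
jog_arm(
  linear=[
    [0,0,0.02],
    [0,0,0.045],
    [0,0,0.065],
    [0,0,0.07],
    [0,0,0.07],
    [0,0,0.07],
  ],
  twist=[0,0,0,0,0,0],
)

```text
clock: 16.28
ee_pos: [595.0, 238.3, 38.4]
tool_rot: [[-0.999, 0.048, -0.001], [0.048, 0.999, -0.0], [0.001, -0.0, -1.0]]
wrist_force: [-0.1, -0.2, -0.2]
width: 24.8
gripper_force: 69.0
```

```bash
python3 to.py 594.4 239.6 19 177.3
```

```text
pos [595.  238.3  38.4] yaw 177.25 j6 0.33 t 16.28 F [-0.1 -0.2 -0.2] w 24.8 gf 69.0
shift [0.0007 0.0013 0.0194] twist -0.01
```

Emit:
jog_arm(
  linear=[
    [0.001,0.001,0.008],
    [0.001,0.001,0.014],
    [0.001,0.001,0.019],
    [0.001,0.001,0.02],
    [0.001,0.001,0.02],
  ],
  twist=[0,0,0,0,0],
)

```text
clock: 16.7
ee_pos: [594.6, 240.5, 19.0]
tool_rot: [[-0.999, 0.047, 0.001], [0.047, 0.999, 0.0], [-0.001, 0.0, -1.0]]
wrist_force: [-0.6, -0.3, 2.2]
width: 24.9
gripper_force: 69.4
```

Emit:
jog_arm(
  linear=[
    [0,0,0],
    [0,0,0],
    [0,0,0],
    [0,0,0],
    [0,0,0],
    [0,0,0],
  ],
  twist=[0,0,0,0,0,0],
  gripper=0.2,
)

```text
clock: 17.2
ee_pos: [594.0, 240.3, 18.2]
tool_rot: [[-0.999, 0.047, -0.0], [0.047, 0.999, 0.0], [0.0, -0.0, -1.0]]
wrist_force: [-0.1, 0.3, 0.6]
width: 51.0
gripper_force: 0.0
```

Emit:
jog_arm(
  linear=[
    [0,0,-0.02],
    [0,0,-0.05],
    [0,0,-0.09],
    [0,0,-0.09],
    [0,0,-0.09],
    [0,0,-0.09],
  ],
  twist=[0,0,0,0,0,0],
)

```text
clock: 17.7
ee_pos: [594.1, 240.4, 108.6]
tool_rot: [[-0.999, 0.047, 0.001], [0.047, 0.999, 0.0], [-0.001, 0.0, -1.0]]
wrist_force: [-0.6, 0.0, 0.0]
width: 51.5
gripper_force: 0.0
```

```bash
python3 to.py 599.5 -71.1 90 178
```

```text
pos [594.1 240.4 108.6] yaw 177.33 j6 0.33 t 17.7 F [-0.6  0.   0. ] w 51.5 gf 0.0
shift [-0.0199 -0.3109  0.0185] twist -0.11
```

Emit:
jog_arm(
  linear=[
    [-0.02,-0.04,0],
    [-0.02,-0.08,0],
    [-0.02,-0.12,0],
    [-0.02,-0.16,0],
    [-0.02,-0.2,0],
    [-0.02,-0.24,0],
    [-0.02,-0.28,0],
    [-0.02,-0.311,0],
  ],
  twist=[-0.1,-0.1,-0.1,-0.1,-0.1,-0.1,-0.1,-0.1],
)

```text
clock: 18.37
ee_pos: [597.4, -73.8, 106.1]
tool_rot: [[-0.999, 0.038, -0.004], [0.038, 0.999, 0.0], [0.004, 0.0, -1.0]]
wrist_force: [-0.0, 0.2, 0.2]
width: 51.2
gripper_force: 0.0
```

Emit:
jog_arm(
  linear=[
    [0,0,0],
    [0,0,0.01],
    [0,0,0.03],
    [0,0,0.05],
    [0,0,0.065],
    [0,0,0.065],
    [0,0,0.065],
    [0,0,0.065],
  ],
  twist=[0,0,0,0,0,0,0,0],
)

```text
clock: 19.03
ee_pos: [599.4, -70.2, 43.0]
tool_rot: [[-0.999, 0.035, -0.001], [0.035, 0.999, 0.0], [0.001, 0.0, -1.0]]
wrist_force: [-0.2, -0.6, 0.9]
width: 51.4
gripper_force: 0.0
```

```bash
python3 to.py 599.5 -71.1 18 178
```

```text
pos [599.4 -70.2  43. ] yaw 178.0 j6 -0.19 t 19.03 F [-0.2 -0.6  0.9] w 51.4 gf 0.0
shift [-0.0001 -0.0009  0.025 ] twist 0.0
```

Emit:
jog_arm(
  linear=[
    [0,-0.001,0.01],
    [0,-0.001,0.02],
    [0,-0.001,0.025],
    [0,-0.001,0.025],
    [0,-0.001,0.025],
  ],
  twist=[0,0,0,0,0],
)

```text
clock: 19.45
ee_pos: [598.9, -72.2, 17.7]
tool_rot: [[-0.999, 0.036, -0.001], [0.036, 0.999, 0.0], [0.001, 0.0, -1.0]]
wrist_force: [-0.6, 0.3, -0.0]
width: 50.8
gripper_force: 0.0
```

Emit:
jog_arm(
  linear=[
    [0,0,0],
    [0,0,0],
    [0,0,0],
    [0,0,0],
    [0,0,0],
    [0,0,0],
  ],
  twist=[0,0,0,0,0,0],
  gripper=-1,
  newtons=70,
)

```text
clock: 19.95
ee_pos: [600.1, -72.4, 19.0]
tool_rot: [[-0.999, 0.036, 0.001], [0.036, 0.999, -0.0], [-0.001, -0.0, -1.0]]
wrist_force: [-0.9, 0.7, 5.8]
width: 24.6
gripper_force: 69.3
```

Emit:
jog_arm(
  linear=[
    [0,0,-0.01],
    [0,0,-0.03],
    [0,0,-0.06],
    [0,0,-0.08],
    [0,0,-0.08],
    [0,0,-0.08],
    [0,0,-0.08],
  ],
  twist=[0,0,0,0,0,0,0],
)

```text
clock: 20.53
ee_pos: [598.6, -72.1, 97.7]
tool_rot: [[-0.999, 0.036, -0.001], [0.036, 0.999, 0.0], [0.001, 0.0, -1.0]]
wrist_force: [0.1, 0.2, -1.6]
width: 25.0
gripper_force: 69.0
```

```bash
python3 to.py 594.7 -181 90 180
```

```text
pos [598.6 -72.1  97.7] yaw 177.93 j6 -0.19 t 20.53 F [ 0.1  0.2 -1.6] w 25.0 gf 69.0
shift [-0.     -0.109   0.0076] twist -0.35
```

Emit:
jog_arm(
  linear=[
    [0,-0.025,0],
    [0,-0.055,0],
    [0,-0.085,0],
    [0,-0.109,0],
    [0,-0.109,0],
    [0,-0.109,0.02],
    [0,-0.109,0.04],
    [0,-0.109,0.05],
  ],
  twist=[-0.3,-0.3,-0.3,-0.3,-0.3,-0.3,-0.3,-0.3],
)

```text
clock: 21.2
ee_pos: [592.5, -179.9, 44.4]
tool_rot: [[-1.0, 0.005, -0.006], [0.005, 1.0, 0.003], [0.006, 0.003, -1.0]]
wrist_force: [-0.8, 0.6, -1.2]
width: 24.6
gripper_force: 69.1
```

Emit:
jog_arm(
  linear=[
    [0,0,0],
    [0,0,0],
    [0,0,0],
  ],
  twist=[0,0,0],
)

```text
clock: 21.45
ee_pos: [595.8, -181.0, 48.6]
tool_rot: [[-1.0, 0.004, 0.0], [0.004, 1.0, -0.0], [-0.0, -0.0, -1.0]]
wrist_force: [0.5, -0.1, -0.7]
width: 24.3
gripper_force: 69.1
```

```bash
python3 to.py 595 -181 19 180;  python3 -c "
from h import *
shot('scene','s5.png')
a=cv2.imread('pics/s5.png')
cv2.imwrite('pics/c5.png',cv2.resize(a[190:310,300:480],None,fx=3,fy=3))"
```

```text
pos [ 595.8 -181.    48.6] yaw 179.75 j6 -0.39 t 21.45 F [ 0.5 -0.1 -0.7] w 24.3 gf 69.1
shift [ 0.0008 -0.      0.0296] twist -0.04
```

View pics/c5.png

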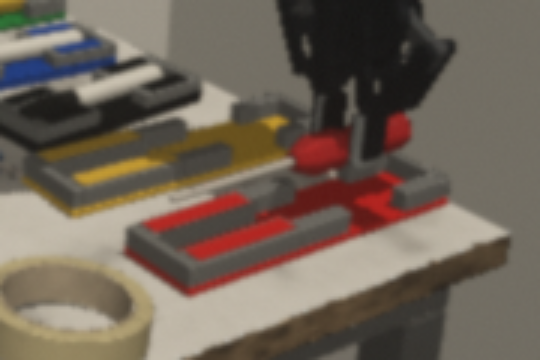

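The red driver is level and aligned over the red pocket, with the handle over the wide bay at (360,140) in the crop. I'll lower it.

Emit:
jog_arm(
  linear=[
    [0.001,0,0.01],
    [0.001,0,0.018],
    [0.001,0,0.025],
    [0.001,0,0.03],
    [0.001,0,0.03],
    [0.001,0,0.03],
  ],
  twist=[0,0,0,0,0,0],
)

```text
clock: 22.0
ee_pos: [593.9, -180.9, 19.0]
tool_rot: [[-1.0, 0.005, -0.001], [0.005, 1.0, 0.0], [0.001, 0.0, -1.0]]
wrist_force: [-3.2, 2.7, 8.2]
width: 24.6
gripper_force: 70.0
```

```bash
python3 to.py 595 -181 19 180
```

```text
pos [ 593.9 -180.9   19. ] yaw 179.73 j6 -0.4 t 22.0 F [-3.2  2.7  8.2] w 24.6 gf 70.0
shift [-0.0011 -0.     -0.    ] twist -0.05
```

On the floor with light contact. Release and rise, then go to the spare.

Emit:
jog_arm(
  linear=[
    [0,0,0],
    [0,0,0],
    [0,0,0],
    [0,0,0],
    [0,0,0],
    [0,0,0],
  ],
  twist=[0,0,0,0,0,0],
  gripper=0.2,
)

```text
clock: 22.5
ee_pos: [594.5, -181.2, 18.1]
tool_rot: [[-1.0, 0.005, -0.0], [0.005, 1.0, 0.0], [0.0, 0.0, -1.0]]
wrist_force: [0.8, 0.5, -0.3]
width: 50.9
gripper_force: 0.0
```

Emit:
jog_arm(
  linear=[
    [0,0,-0.02],
    [0,0,-0.05],
    [0,0,-0.09],
    [0,0,-0.09],
    [0,0,-0.09],
    [0,0,-0.09],
  ],
  twist=[0,0,0,0,0,0],
)

```text
clock: 23.0
ee_pos: [594.6, -181.2, 108.5]
tool_rot: [[-1.0, 0.005, 0.001], [0.005, 1.0, -0.0], [-0.001, -0.0, -1.0]]
wrist_force: [0.2, -0.2, -0.8]
width: 51.5
gripper_force: 0.0
```

```bash
python3 to.py 594.3 240.4 108 177.3
```

```text
pos [ 594.6 -181.2  108.5] yaw 179.72 j6 -0.4 t 23.0 F [ 0.2 -0.2 -0.8] w 51.5 gf 0.0
shift [2.300e-03 4.216e-01 4.000e-04] twist 0.4
```

Emit:
jog_arm(
  linear=[
    [0.002,0.04,0],
    [0.002,0.08,0],
    [0.002,0.12,0],
    [0.002,0.16,0],
    [0.002,0.2,0],
    [0.002,0.24,0],
    [0.002,0.28,0],
    [0.002,0.32,0],
  ],
  twist=[0.4,0.4,0.4,0.4,0.4,0.4,0.4,0.4],
)

```text
clock: 23.67
ee_pos: [592.0, 140.5, 106.1]
tool_rot: [[-0.999, 0.047, -0.004], [0.047, 0.999, -0.001], [0.004, -0.001, -1.0]]
wrist_force: [0.5, -0.7, -0.5]
width: 51.2
gripper_force: 0.0
```

Emit:
jog_arm(
  linear=[
    [0.005,0.04,0],
    [0.005,0.08,0],
    [0.005,0.102,0],
    [0.005,0.102,0],
    [0.005,0.102,0.02],
    [0.005,0.102,0.045],
    [0.005,0.102,0.065],
    [0.005,0.102,0.065],
  ],
  twist=[0,0,0,0,0,0,0,0],
)

```text
clock: 24.33
ee_pos: [588.3, 238.7, 36.8]
tool_rot: [[-0.999, 0.047, -0.012], [0.047, 0.999, -0.004], [0.012, -0.004, -1.0]]
wrist_force: [-1.5, -0.7, -0.9]
width: 51.5
gripper_force: 0.0
```

Emit:
jog_arm(
  linear=[
    [0,0,0],
    [0,0,0],
    [0,0,0],
  ],
  twist=[0,0,0],
)

```text
clock: 24.58
ee_pos: [595.0, 240.8, 44.6]
tool_rot: [[-0.999, 0.047, 0.002], [0.047, 0.999, 0.001], [-0.002, 0.001, -1.0]]
wrist_force: [0.5, 0.6, 0.5]
width: 51.3
gripper_force: 0.0
```

```bash
python3 to.py 594.3 240.4 18 177.3;  python3 -c "
from h import *
shot('scene','s6.png');shot('top','t6.png')
a=cv2.imread('pics/s6.png');b=cv2.imread('pics/t6.png')
cv2.imwrite('pics/c6.png',cv2.resize(np.hstack([a[130:290,200:450],b[70:230,160:410]]),None,fx=1.6,fy=1.6))"
```

```text
pos [595.  240.8  44.6] yaw 177.3 j6 0.33 t 24.58 F [0.5 0.6 0.5] w 51.3 gf 0.0
shift [ 0.0007 -0.0005  0.0266] twist -0.0
```

View pics/c6.png

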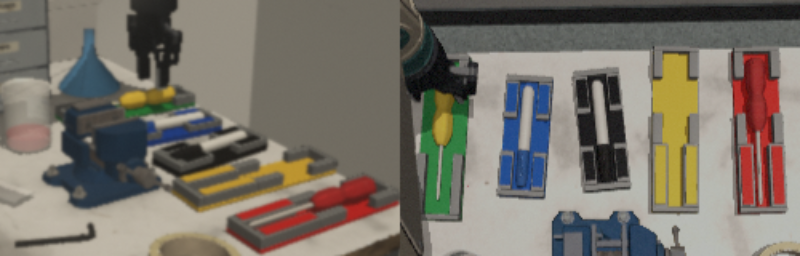

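The red driver lies in the red pocket at (755,130) with its handle in the bay. The yellow driver is in the spare at (442,140), with the gripper over it, and the yellow pocket is empty.

Emit:
jog_arm(
  linear=[
    [0.001,-0.0005,0.01],
    [0.001,-0.0005,0.02],
    [0.001,-0.0005,0.027],
    [0.001,-0.0005,0.027],
    [0.001,-0.0005,0.027],
  ],
  twist=[0,0,0,0,0],
)

```text
clock: 25.1
ee_pos: [591.6, 240.2, 14.9]
tool_rot: [[-0.999, 0.047, -0.003], [0.047, 0.999, -0.001], [0.003, -0.001, -1.0]]
wrist_force: [0.1, 0.4, 0.6]
width: 51.4
gripper_force: 0.0
```

Emit:
jog_arm(
  linear=[
    [0,0,0],
    [0,0,0],
    [0,0,0],
    [0,0,0],
    [0,0,0],
    [0,0,0],
  ],
  twist=[0,0,0,0,0,0],
  gripper=-1,
  newtons=70,
)

```text
clock: 25.6
ee_pos: [593.4, 240.7, 16.9]
tool_rot: [[-0.999, 0.047, 0.001], [0.047, 0.999, 0.0], [-0.001, 0.0, -1.0]]
wrist_force: [-0.8, 0.2, 2.6]
width: 24.7
gripper_force: 69.0
```

Emit:
jog_arm(
  linear=[
    [0,0,-0.01],
    [0,0,-0.03],
    [0,0,-0.06],
    [0,0,-0.08],
    [0,0,-0.08],
    [0,0,-0.08],
    [0,0,-0.08],
  ],
  twist=[0,0,0,0,0,0,0],
)

```text
clock: 26.18
ee_pos: [592.0, 240.2, 95.8]
tool_rot: [[-0.999, 0.047, -0.001], [0.047, 0.999, -0.0], [0.001, -0.0, -1.0]]
wrist_force: [0.3, 0.2, -0.5]
width: 24.5
gripper_force: 68.9
```

```bash
python3 to.py 599.2 -71.4 98 178
```

```text
pos [592.  240.2  95.8] yaw 177.32 j6 0.33 t 26.18 F [ 0.3  0.2 -0.5] w 24.5 gf 68.9
shift [-0.0217 -0.311  -0.0021] twist -0.11
```

Emit:
jog_arm(
  linear=[
    [-0.021,-0.025,0],
    [-0.021,-0.065,0],
    [-0.021,-0.105,0],
    [-0.021,-0.145,0],
    [-0.021,-0.185,0],
    [-0.021,-0.225,0],
    [-0.021,-0.265,0],
    [-0.021,-0.3,0],
  ],
  twist=[-0.1,-0.1,-0.1,-0.1,-0.1,-0.1,-0.1,-0.1],
)

```text
clock: 26.85
ee_pos: [597.6, -62.2, 94.2]
tool_rot: [[-0.999, 0.037, -0.004], [0.037, 0.999, 0.0], [0.004, 0.0, -1.0]]
wrist_force: [0.5, -0.3, -0.8]
width: 24.8
gripper_force: 69.0
```

Emit:
jog_arm(
  linear=[
    [0,-0.011,0],
    [0,-0.011,0],
    [0,-0.011,0.015],
    [0,-0.011,0.035],
    [0,-0.011,0.05],
    [0,-0.011,0.05],
    [0,-0.011,0.05],
    [0,-0.011,0.05],
  ],
  twist=[0,0,0,0,0,0,0,0],
)

```text
clock: 27.52
ee_pos: [599.5, -70.2, 46.4]
tool_rot: [[-0.999, 0.035, -0.0], [0.035, 0.999, 0.0], [0.0, 0.0, -1.0]]
wrist_force: [0.1, -0.2, -0.7]
width: 24.7
gripper_force: 69.0
```

```bash
python3 to.py 598.5 -71.4 17 178
```

```text
pos [599.5 -70.2  46.4] yaw 178.0 j6 -0.19 t 27.52 F [ 0.1 -0.2 -0.7] w 24.7 gf 69.0
shift [ 0.0009 -0.0013  0.0294] twist -0.0
```

Emit:
jog_arm(
  linear=[
    [0,-0.001,0.01],
    [0,-0.001,0.018],
    [0,-0.001,0.025],
    [0,-0.001,0.03],
    [0,-0.001,0.03],
    [0,-0.001,0.03],
  ],
  twist=[0,0,0,0,0,0],
)

```text
clock: 28.02
ee_pos: [599.0, -72.0, 16.9]
tool_rot: [[-0.999, 0.036, -0.001], [0.036, 0.999, 0.0], [0.001, 0.0, -1.0]]
wrist_force: [-2.5, 0.2, 6.3]
width: 24.6
gripper_force: 69.8
```

Emit:
jog_arm(
  linear=[
    [0,0,0],
    [0,0,0],
    [0,0,0],
    [0,0,0],
    [0,0,0],
    [0,0,0],
  ],
  twist=[0,0,0,0,0,0],
  gripper=0.2,
)

```text
clock: 28.52
ee_pos: [599.3, -72.2, 16.1]
tool_rot: [[-0.999, 0.036, -0.0], [0.036, 0.999, 0.0], [0.0, 0.0, -1.0]]
wrist_force: [1.1, 0.3, 0.7]
width: 51.2
gripper_force: 0.0
```

Emit:
jog_arm(
  linear=[
    [0,0,-0.02],
    [0,0,-0.05],
    [0,0,-0.09],
    [0,0,-0.13],
    [0,0,-0.16],
    [0,0,-0.16],
    [0,0,-0.16],
  ],
  twist=[0,0,0,0,0,0,0],
)

```text
clock: 29.1
ee_pos: [601.4, -72.6, 179.3]
tool_rot: [[-0.999, 0.036, 0.006], [0.036, 0.999, -0.001], [-0.006, -0.001, -1.0]]
wrist_force: [-0.5, -0.4, -0.2]
width: 51.3
gripper_force: 0.0
```

Emit:
jog_arm(
  linear=[
    [0,-0.04,0],
    [0,-0.08,0],
    [0,-0.12,0],
    [0,-0.16,0],
    [0,-0.2,0],
    [0,-0.24,0],
    [0,-0.28,0],
    [0,-0.3,0],
  ],
  twist=[0,0,0,0,0,0,0,0],
)

```text
clock: 29.77
ee_pos: [586.8, -375.9, 173.4]
tool_rot: [[-0.999, 0.04, -0.003], [0.04, 0.999, 0.0], [0.003, 0.0, -1.0]]
wrist_force: [0.5, 0.1, 0.9]
width: 51.3
gripper_force: 0.0
```

```bash
python3 -c "
from h import *
shot('scene','s7.png');shot('top','t7.png')
a=cv2.imread('pics/s7.png');b=cv2.imread('pics/t7.png')
cv2.imwrite('pics/c7.png',cv2.resize(np.hstack([a[130:290,200:450],b[70:230,160:410]]),None,fx=1.6,fy=1.6))
print(robot.observe()['clock'])"
```

```text
29.8667
```

View pics/c7.png

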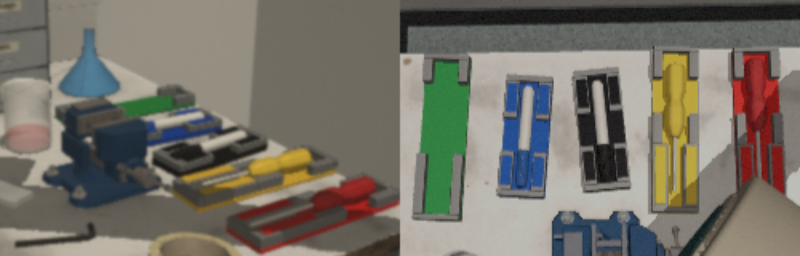

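All four tools lie in their own pockets: blue (525,135), black (600,133), yellow (675,130) and red (757,130). The spare is empty and the beaker has not moved. I'll hand in now.

Emit:
jog_arm(
  linear=[
    [0,0,0],
    [0,0,0],
    [0,0,0],
    [0,0,0],
  ],
  twist=[0,0,0,0],
)

```text
clock: 30.2
ee_pos: [588.5, -370.3, 175.9]
tool_rot: [[-0.999, 0.034, -0.001], [0.034, 0.999, 0.001], [0.001, 0.001, -1.0]]
wrist_force: [-0.9, 0.5, 0.1]
width: 51.6
gripper_force: 0.0
```

```bash
python3 -c "
from rig import robot
print(robot.close_job())"
```

```text
the job is handed in; nothing more can be done
None
```

I handed the job in at about 30 s: the last pictures show all four tools in their own colour's pockets, the green spare empty and the beaker unmoved; the hand-in returned no verdict.

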